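Nip a bush in the vee fixture with the inner dial

TASK

Stand the steel bush with the blue band upright in the vee of the small fixture, then turn only the small black inner dial clockwise by its orange peg until the jaw nips the bush snugly, with about 12 newtons, and let go. The steel outer ring around the dial holds a setting and must not be dragged round, the jaw must be moved only by its dial, and the other things on the bench stay where they are.

Things in the scene. Friction and masses are not known exactly. Their poses are not given: they have to be found in the camera images.
- bush: The bush to clamp: a bright steel upright cylinder, 30 mm in diameter, 60 mm tall, about 0.2 kg, with a blue painted band near its upper end and a dark bore on top. Origin: centre of its underside; z up along its axis. It starts standing on the bench.
- fixture: Vee fixture bolted to the bench. Origin: underside centre of its 210 x 96 x 12 mm dark steel base, the bed (top z = 12 mm). Its x axis runs from the dial to the vee. A blue housing (x -100 to -15 mm, 80 mm wide in y, top z = 50) carries ring and dial. On the bed stand a flat jaw that slides along x and, beyond it, a dark 120 degree vee anvil opening towards -x, both with tops at z = 41.
- vee (a point): Where the middle of the bush's underside belongs: on the bed, fixture x = 35, y = 0, z = 12 mm. The anvil is bolted up to 3 mm off along x (unmeasured), so a bush pushed into its vee sits at x = 32 to 38 and where the jaw meets it must be felt. Within 7 mm along x and 5 mm across is right.
- jaw: The sliding jaw, a steel plate with a 4 mm black rubber face (stiff: gives 1 mm per 20 N), 40 mm wide, 28 mm tall. Origin: at the bottom of its unpressed front face, which looks along the fixture's +x. With the dial at 0 the face stands at fixture x = 10 mm; it advances 8 mm for every radian of the dial. Gap to a bush in the vee at the start: 5 to 13 mm.
- dial (a joint): Angle of the inner dial (rad), 0 open to 2.5; grows clockwise seen from above, which closes the jaw. Turning it freely takes 0.18 N m (9 N pushed along the circle at the peg); pressing the bush with F newtons takes 0.18 + 0.008 F N m (14 N at the peg for F = 12, 20 N for F = 28). It stays where it is left (self-locking up to 22 N).
- peg_mid (a point): On the axis of the dial's upright orange finger peg, 18 mm above the dial's face, 10 mm below the peg's top. The peg is a round sleeve, 12 mm in diameter and 28 mm tall, that spins freely on its pin; it stands 20 mm from the dial's axis.
- dial_axis (a point): The dial's axis at its face: fixture x = -60, y = 0, z = 62 mm. The dial is a black disc, 54 mm in diameter. The peg's bearing from here, in the fixture's frame, is 1.2 rad (from +x towards +y) at dial 0 and falls by the dial's angle.
- ring_mark (a point): Red mark on top of the outer ring's rim, 33 mm from the dial's axis. The ring is knurled steel, 73 mm over all, around the dial; its rolled rim (59 to 73 mm in diameter) stands 4 mm proud of the dial's face, top at fixture z = 66 mm. It turns on its own, easily (0.02 N m): fingers that rub on it drag it round.
- bush_brass: Other bush, brass, 30 mm in diameter, 45 mm tall, no band. Leave alone. Origin: underside centre.
- bush_dark: Other bush, black with an orange band, 30 mm in diameter, 60 mm tall. Leave alone. Origin: underside centre.
- screwdriver: Screwdriver with a yellow handle lying on the bench. Leave alone.
- wrench: Steel wrench lying on the bench. Leave alone.
- tin: Tin with a red label, 60 mm in diameter, 90 mm tall. Leave alone. Origin: underside centre.
- jar: Glass jar, 64 mm in diameter, 80 mm tall. Leave alone. Origin: underside centre.
- tape: Yellow tape measure, 60 x 30 x 58 mm tall. Leave alone. Origin: underside centre.

How it is judged:
By the outcome, as a careful person would: the job done as asked, in the order asked, and still so for the second after the job is handed in, with the robot touching nothing.
It also fails if it takes over 72 s, if anything falls off the work surface, if the arm or the gripper's body presses on something with over 40 N, if the wrist force passes 120 N, or if a joint passes its speed limit or range.

ROBOT

A 6-joint arm with a two-finger parallel gripper is mounted at the origin on the work surface. World frame = base frame: x ahead of the robot, y to its left, z up, the work surface at z = 0. Lengths are in m, angles in rad, forces in N, time in s.
With the tool pointing down it reaches from about 0.35 to 0.775 m from the base axis. Payload 7.3 kg.
Tool frame: the origin (TCP) lies at the very end of the fingers, on their centre line; the grasp point (between the pads) lies grip_point_offset behind it (grip_point_offset is the distance from the TCP to the grasp point, in m); z points along the fingers, y is the direction in which the jaws open and shut (so a half turn about z gives the same grasp; the last joint's range is limited). The gripper opens to 92 mm and grips with 3 to 60 N. Pads are 19 mm wide; open, the fingers measure 130 mm over their backs; the gripper's body (75 mm by 190 mm) begins 47 mm behind the grasp point.
Start: joints at [-1.26, 0.342, 1.524, -0, 1.275, -0.146], TCP at [0.232, -0.471, 0.227] pointing down, gripper open.
Joint ranges: [-2.53, 2.53], [-0.77, 2.02], [0.04, 2.7], [-1, 4.14], [0.28, 2.66], [-3.11, 3.11]. Speed limits (rad/s): [2.57, 2.57, 3.14, 3.14, 3.14, 3.14].

INTERFACE

Orientations are given as [roll, pitch, yaw] about the fixed x, y, z axes, in that order (R = Rz(yaw) Ry(pitch) Rx(roll)).
In Python, from cell import * gives the robot as it stands.
- The arm moves only by the shell command python3 -m inch 'ROWS' [OPENING] [FORCE]. ROWS is JSON, a list that holds one entry, the list of rows, each a list of 4 numbers: the shift along the tool's x, y, z in mm, then the turn about the tool's z in rad. In form: [[[x, y, z, roll], ...]]. A call has 1 to 10 rows; each row shifts and turns the commanded pose from where the row before left it, along the tool's axes as they then stand; what a row does not reach is not made up. A row lasts 1/8 s, in which the tool goes at most 62.5 mm and 10.7 degrees, less where a joint would pass 70% of its speed; a pose out of reach is approached as far as the arm can. A call with a gripper value outside its range is refused whole. OPENING is the closure, from -1 (fully open) to 1 (shut), set as the call begins (- or left out, the last holds). The fingers move at their own pace and stop on an object; FORCE is the grip in N (left out, the last holds). Time passes only in rows, so rows that do not move let the fingers close. It gives the time, the measured TCP pose, the force and the opening at its end, in the units of the state.
- observe(): the state, without advancing time (a new reading comes with each control period).
- read_camera(name): name is "scene" or "top"; returns a dict with "img" (400x640x3 uint8, blue, green, red), "fx", "fy", "cx", "cy" (pixels), "eye" and "rotation" of the camera in the world. Camera axes: x right, y down, z forward; pixel columns grow to the right and rows downward; lengths in m; the calibration is good to about 2 mm. A picture is of the moment at which its call begins. There is no depth.
- hand_in(): hands the job in, once; it reports no verdict.
Trained networks look in the newest picture that a camera, given by its name, has taken for a name from the list of things; names that differ only in an ending like _2 or _b are one class to them, and where a whole thing is asked for, a point or a joint stands for the part that bears it (a point fixed in the world has none). Each returns a list of dicts, best first, with "conf" (0 to 1); they miss things now and then, are a little off and sometimes report something else, mostly with a low value. They report only what shows in the picture. A call takes as long as a camera call.
- boxes_of(camera, label): "at" ([row, column] in pixels, amid what is visible of it).
- place_of(camera, label): "at" ([row, column] in pixels: a listed point, or the origin of a listed thing).
The state is a dict: "time": time; "qpos": joint angles; "qvel": joint speeds; "joint_efforts": joint torques, N m; "tool_pos": TCP position; "tool_rot": TCP orientation; "contact_force": force on the tool from outside, world axes, zero at the start; "torque": the same for the moment, N m; "opening": finger opening in m.
Only numpy, scipy, OpenCV 4.12 (cv2) and the standard library are available. Lean on these libraries where they do the work, as an engineer would, in place of code of your own. Each camera call takes 0.05 s, during which the arm holds its last target. There are 200 camera calls.

## Working session

There is one attempt and no reset: what is moved stays moved. The work goes in short steps, Python scripts to look and compute and a shell command to move; the robot and the scene stay as the last step left them, time stands still between calls to the robot, and variables do not carry over. Pictures are saved under pics/ and viewed, about 8 in all and at most 12, crops included, and the job is handed in when it is done.

```bash
ls; mkdir -p pics; cat > h.py <<'E'
from cell import *
import numpy as np, cv2
def ray(c,rc):
    d=np.array([(rc[1]-c['cx'])/c['fx'],(rc[0]-c['cy'])/c['fy'],1.0])
    return np.array(c['eye']),np.array(c['rotation'])@d
def at_z(c,rc,z):
    e,d=ray(c,rc); return e+d*(z-e[2])/d[2]
def proj(c,p):
    q=np.array(c['rotation']).T@(np.array(p)-np.array(c['eye'])); return [c['cy']+c['fy']*q[1]/q[2],c['cx']+c['fx']*q[0]/q[2]]
E
python3 - <<'E'
from h import *
s=observe(); print({k:np.round(v,3) for k,v in s.items()})
for n in('scene','top'):
    c=read_camera(n); cv2.imwrite(f'pics/{n}0.png',c['img']); print(n,np.round(c['eye'],3),c['fx'],np.round(c['rotation'],2).tolist())
    for l,z in(('bush',0),('fixture',0),('vee',.012),('dial_axis',.062),('peg_mid',.08),('ring_mark',.066),('jaw',.012),('bush_brass',0),('bush_dark',0),('tin',0),('jar',0),('tape',0),('screwdriver',0),('wrench',0)):
        for d in place_of(n,l)[:2]: print(l,np.round(d['at'],1),round(d['conf'],2),np.round(at_z(c,d['at'],z),4))
E
```

```text
pics
{'time': np.float64(0.0), 'qpos': array([-1.26 ,  0.343,  1.525,  0.   ,  1.275, -0.146]), 'qvel': array([-0.   , -0.001, -0.001,  0.001,  0.001, -0.001]), 'joint_efforts': array([ 2.0000e-03, -4.3123e+01, -2.4423e+01,  7.2000e-02,  5.6000e-02,
       -0.0000e+00]), 'tool_pos': array([ 0.231, -0.471,  0.226]), 'tool_rot': array([-3.14 , -0.   ,  0.457]), 'contact_force': array([ 0.117, -0.16 ,  0.842]), 'torque': array([0.012, 0.043, 0.018]), 'opening': np.float64(0.092)}
scene [1.41  0.402 0.746] 394.72410294425185 [-2.16, 0.02, 2.0]Traceback (most recent call last):
  File "<stdin>", line 6, in <module>
  File "h.py", line 7, in at_z
    e,d=ray(c,rc); return e+d*(z-e[2])/d[2]
                                       ~^^^
IndexError: invalid index to scalar variable.
```

```bash
cat > h.py <<'E'
from cell import *
import numpy as np, cv2
from scipy.spatial.transform import Rotation as Ro
def R(c): return Ro.from_euler('xyz',c['rotation']).as_matrix()
def at_z(c,rc,z):
    d=R(c)@np.array([(rc[1]-c['cx'])/c['fx'],(rc[0]-c['cy'])/c['fy'],1.0])
    e=np.array(c['eye']); return e+d*(z-e[2])/d[2]
def proj(c,p):
    q=R(c).T@(np.array(p)-np.array(c['eye'])); return [c['cy']+c['fy']*q[1]/q[2],c['cx']+c['fx']*q[0]/q[2]]
E
python3 - <<'E'
from h import *
for n in('scene','top'):
    c=read_camera(n); cv2.imwrite(f'pics/{n}0.png',c['img']); print(n,np.round(c['eye'],3),c['fx'],np.round(c['rotation'],2).tolist())
    for l,z in(('bush',0),('fixture',0),('vee',.012),('dial_axis',.062),('peg_mid',.08),('ring_mark',.066),('jaw',.012),('bush_brass',0),('bush_dark',0),('tin',0),('jar',0),('tape',0),('screwdriver',0),('wrench',0)):
        for d in place_of(n,l)[:2]: print(l,np.round(d['at'],1),round(d['conf'],2),np.round(at_z(c,d['at'],z),4))
E
```

```text
scene [1.41  0.402 0.746] 394.72410294425185 [-2.16, 0.02, 2.0]
bush [255.  379.2] 0.64 [0.5983 0.2125 0.    ]
fixture [223.  266.1] 0.81 [ 0.5943 -0.1511  0.    ]
vee [222.  259.9] 0.6 [ 0.6104 -0.1624  0.012 ]
dial_axis [196.1 277.3] 0.79 [ 0.5285 -0.1426  0.062 ]
peg_mid [193.5 282. ] 0.41 [ 0.5335 -0.1218  0.08  ]
ring_mark [198.3 267. ] 0.48 [ 0.5567 -0.1629  0.066 ]
jaw [223.1 265.8] 0.48 [ 0.6082 -0.1428  0.012 ]
jaw [196.4 277.7] 0.45 [ 0.4652 -0.1802  0.012 ]
bush_brass [198.2 265.2] 0.53 [ 0.4757 -0.2238  0.    ]
bush_brass [230.6 371.4] 0.49 [0.5037 0.16   0.    ]
bush_dark [243.6 421.7] 0.59 [0.5046 0.31   0.    ]
bush_dark [255.3 378.6] 0.4 [0.6001 0.2113 0.    ]
tin [297.9 425.6] 0.96 [0.7026 0.3607 0.    ]
jar [160.8 262.7] 0.79 [ 0.2499 -0.3674  0.    ]
tape [261.5 245. ] 0.59 [ 0.7671 -0.1171  0.    ]
tape [161.4 263.9] 0.21 [ 0.2523 -0.3604 -0.    ]
screwdriver [284.1 313.3] 0.85 [ 0.7694  0.09   -0.    ]
screwdriver [256.5 376.3] 0.65 [ 0.6073  0.2069 -0.    ]
wrench [211.7 455.2] 0.8 [0.3093 0.375  0.    ]
top [ 0.442 -0.002  1.134] 393.4807689757281 [-3.08, 0.01,
[... 226 characters left out ...]
6] 0.95 [ 0.5225 -0.1297  0.062 ]
dial_axis [279.5 449.5] 0.75 [ 0.265  -0.3306  0.062 ]
peg_mid [200.1 269. ] 0.61 [0.4906 0.1486 0.08  ]
peg_mid [177.7 371.7] 0.48 [ 0.5435 -0.1286  0.08  ]
ring_mark [176.9 385.9] 0.79 [ 0.546 -0.169  0.066]
jaw [162.  373.6] 0.48 [ 0.5951 -0.1437  0.012 ]
bush_brass [150.3 377.2] 0.75 [ 0.6306 -0.1568  0.    ]
bush_brass [196.4 268.9] 0.43 [0.5049 0.1601 0.    ]
bush_dark [204.5 220.6] 0.53 [0.4852 0.3    0.    ]
tin [132.8 200.4] 0.93 [0.6961 0.3568 0.    ]
jar [278.9 448.3] 0.6 [ 0.2565 -0.3463  0.    ]
tape [106.3 364.8] 0.65 [ 0.7611 -0.1251  0.    ]
screwdriver [112.2 290.1] 0.66 [0.7497 0.0936 0.    ]
wrench [263.5 197.6] 0.98 [0.318  0.3678 0.    ]
```

View pics/scene0.png

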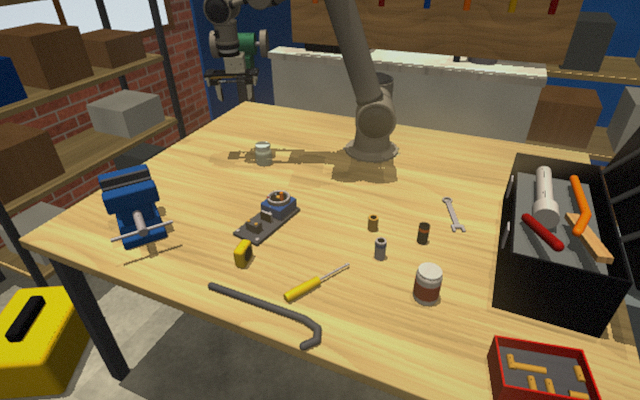

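View pics/top0.png

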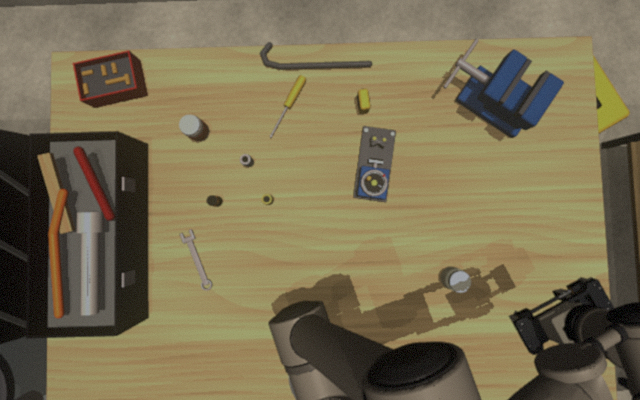

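```bash
python3 - <<'E'
from h import *
def crop(i,r0,c0,h,w,s): return cv2.resize(i[r0:r0+h,c0:c0+w],None,fx=s,fy=s,interpolation=cv2.INTER_CUBIC)
t=cv2.imread('pics/top0.png');s=cv2.imread('pics/scene0.png')
a=crop(t,115,340,100,70,6); b=crop(s,180,225,70,80,5); d=crop(t,140,225,50,50,5) ; e=crop(s,225,355,50,50,5)
im=np.zeros((600,800+20,3),np.uint8); im=np.zeros((600,830,3),np.uint8)
im[:600,:420]=a; im[:350,430:830]=b; im[350:600,430:680]=d; e=cv2.resize(e,(150,150)); im[350:500,680:830]=e
cv2.imwrite('pics/crop1.png',im[:, :830][:, :800])
E
```

```text
(no output)
```

View pics/crop1.png

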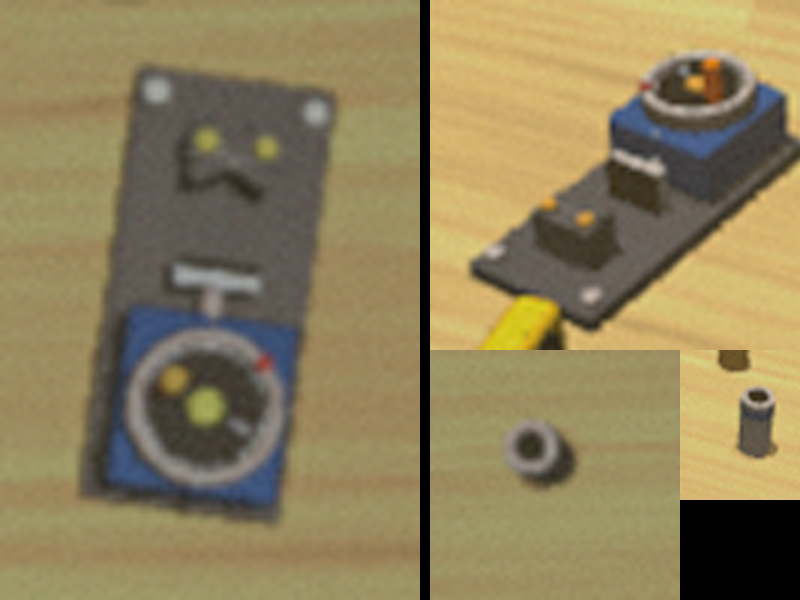

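```bash
python3 - <<'E'
from h import *
t=read_camera('top');s=read_camera('scene')
f=lambda x,y,ox,oy,sc:[ (y+.5)/sc-.5+oy,(x+.5)/sc-.5+ox]
T=lambda x,y,z:at_z(t,f(x,y,340,115,6),z)[:2]
S=lambda x,y,z:at_z(s,f(x-430,y,225,180,5),z)[:2]
co=np.array([T(*p,.012) for p in((142,68),(333,95),(280,520),(82,495))]); print(co.round(4).tolist(),co.mean(0))
v=(co[0]+co[1]-co[2]-co[3])/2; print('len',np.linalg.norm(v),'yaw',np.arctan2(v[1],v[0]))
print('ring',T(207,407,.066),'mark',T(264,364,.066),'peg top',T(173,377,.09))
print('scene ring',S(698,86,.066),'mark',S(645,87,.066),'peg top',S(712,65,.09),'corners',S(470,268,.012),S(590,328,.012))
print('bush top',at_z(t,f(530-430,448-350,225,140,5),.06),at_z(s,f(757-680,397-350,355,225,3),.06))
E
```

```text
[[0.7005, -0.1175], [0.6849, -0.2086], [0.4816, -0.176], [0.496, -0.0824]] [ 0.59075951 -0.14610203]
len 0.20670214779683702 yaw -0.16446025788727414
ring [ 0.53183936 -0.13634027] mark [ 0.55072194 -0.1628343 ] peg top [ 0.5435748  -0.11869427]
scene ring [ 0.53605289 -0.13489003] mark [ 0.54973446 -0.16486811] peg top [ 0.5434026  -0.11915337] corners [ 0.68891359 -0.20895205] [ 0.70754074 -0.11494779]
bush top [0.60586683 0.21658029 0.06      ] [0.60694485 0.21386865 0.06      ]
```

```bash
cat >> h.py <<'E'
def to(p,yaw=None):
    s=observe(); d=(np.array(p)-s['tool_pos'])*1000; y=s['tool_rot'][2]
    print('tool delta mm',np.round([d@[np.cos(y),np.sin(y),0],d@[np.sin(y),-np.cos(y),0],-d[2]],1),'roll',None if yaw is None else round(y-yaw,3))
    return s
E
python3 -c "
import cell; print(cell.grip_point_offset)"; python3 -m inch '[[[0,0,0,0.155],[0,0,0,0.155],[0,0,0,0.155],[0,0,0,0.155]]]' -1; python3 -c "
from h import *
to([.606,.215,.15],-.164)"
```

```text
0.0188
time: 2.2
tool_pos: [0.2316, -0.4712, 0.2267]
tool_rot: [3.142, -0.0, -0.168]
contact_force: [0.1, -1.0, 0.1]
opening: 0.0918
tool delta mm [ 254.2 -739.2   76.7] roll -0.004
```

```bash
python3 -m inch '[[[20,-57,0,0],[20,-57,0,0],[20,-57,0,0],[20,-57,0,0],[20,-57,0,0],[20,-57,0,0],[20,-57,0,0],[20,-57,0,0],[20,-57,0,0],[20,-57,0,0]]]'; python3 -m inch '[[[18,-57,10,0],[18,-57,15,0],[18,-55,20,0],[0,0,30,0],[0,0,0,0]]]';python3 -c "
from h import *
to([.606,.215,.10],-.164)
c=read_camera('scene');cv2.imwrite('pics/s2.png',cv2.resize(c['img'][160:300,300:480],None,fx=4,fy=4,interpolation=cv2.INTER_CUBIC)); print(boxes_of('scene','bush')[:2],proj(c,[.606,.215,.06]))"
```

```text
time: 3.45
tool_pos: [0.5224, 0.0607, 0.2269]
tool_rot: [3.141, -0.001, -0.163]
contact_force: [0.5, -1.2, 0.2]
opening: 0.0916
time: 4.08
tool_pos: [0.6006, 0.2169, 0.1487]
tool_rot: [3.139, 0.006, -0.162]
contact_force: [-0.6, -0.5, 0.2]
opening: 0.0919
tool delta mm [ 5.6  1.  48.7] roll 0.002
[{'at': [249.4, 379.2], 'conf': 0.72}, {'at': [223.6, 373.4], 'conf': 0.64}] [np.float64(240.2290857760014), np.float64(380.84635004287543)]
```

```bash
python3 -m inch '[[[6,1,30,0],[0,0,20,0],[0,0,0,0]]]';python3 -c "
from h import *
to([.606,.215,.035],-.164)
c=read_camera('scene');a=cv2.resize(c['img'][180:290,320:450],None,fx=3,fy=5*.6,interpolation=cv2.INTER_CUBIC)
t=read_camera('top'); b=cv2.resize(t['img'][120:230,190:320],None,fx=3,fy=3,interpolation=cv2.INTER_CUBIC)
cv2.imwrite('pics/s3.png',np.hstack([a,b]))"
```

```text
time: 4.55
tool_pos: [0.608, 0.2138, 0.1021]
tool_rot: [3.141, 0.0, -0.165]
contact_force: [-0.8, 0.4, 0.7]
opening: 0.0919
tool delta mm [-2.1 -0.8 67.1] roll -0.001
```

View pics/s3.png

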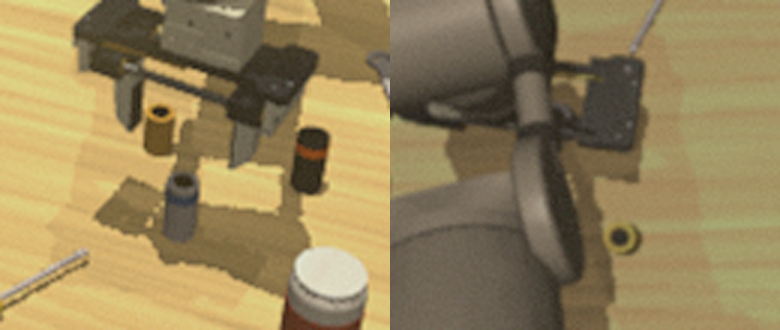

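```bash
python3 -m inch '[[[-2,0,30,0],[0,0,30,0],[0,0,6,0],[0,0,0,0]]]'; python3 -m inch '[[[0,0,0,0],[0,0,0,0],[0,0,0,0],[0,0,0,0],[0,0,0,0],[0,0,0,0]]]' 1 20
```

```text
time: 5.15
tool_pos: [0.6069, 0.2152, 0.0371]
tool_rot: [-3.141, -0.002, -0.163]
contact_force: [0.6, 0.3, 0.2]
opening: 0.0914
time: 5.9
tool_pos: [0.6061, 0.2151, 0.0356]
tool_rot: [3.141, 0.0, -0.163]
contact_force: [-0.8, 0.1, 1.2]
opening: 0.0364
```

```bash
python3 -m inch '[[[0,0,0,0],[0,0,0,0],[0,0,0,0]]]'; python3 -m inch '[[[0,0,-30,0],[0,0,-50,0],[0,0,-40,0],[0,0,0,0]]]';python3 -c "
from h import *
f=np.array([.592,-.146]);y=-.164;u=np.array([np.cos(y),np.sin(y)])
print(f+u*.03); to([*(f+u*.03),.155],-.164)"
```

```text
time: 6.28
tool_pos: [0.6061, 0.2151, 0.0356]
tool_rot: [-3.142, 0.0, -0.163]
contact_force: [0.2, 0.4, -0.1]
opening: 0.0298
time: 6.78
tool_pos: [0.6078, 0.2154, 0.1594]
tool_rot: [-3.139, -0.007, -0.163]
contact_force: [-0.4, -0.4, -1.8]
opening: 0.0298
[ 0.62159746 -0.15089797]
tool delta mm [ 73.1 359.2   4.4] roll 0.001
```

```bash
python3 -m inch '[[[10,40,0,0],[10,52,0,0],[10,52,0,0],[10,52,0,0],[10,52,0,0],[10,52,0,0],[10,40,0,0],[3,19,0,0],[0,0,0,0],[0,0,0,0]]]'; python3 -m inch '[[[0,0,30,0],[0,0,20,0],[0,0,10,0],[0,0,0,0],[0,0,0,0]]]';python3 -c "
from h import *
f=np.array([.592,-.146]);y=-.164;u=np.array([np.cos(y),np.sin(y)])
s=to([*(f+u*.03),.0485],-.164)
c=read_camera('scene');a=cv2.resize(c['img'][130:260,200:330],None,fx=5,fy=5,interpolation=cv2.INTER_CUBIC)[:600]
cv2.imwrite('pics/s4.png',a)"
```

```text
time: 8.02
tool_pos: [0.6196, -0.1492, 0.1552]
tool_rot: [-3.141, 0.001, -0.162]
contact_force: [-1.0, -0.5, -2.1]
opening: 0.0296
time: 8.65
tool_pos: [0.6204, -0.1508, 0.0968]
tool_rot: [3.141, -0.002, -0.163]
contact_force: [0.3, -0.3, -2.0]
opening: 0.0297
tool delta mm [ 1.2 -0.1 48.3] roll 0.001
```

View pics/s4.png

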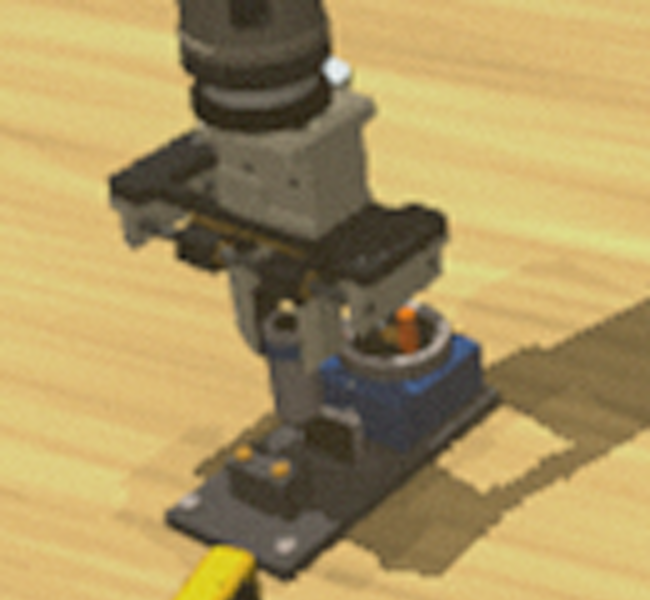

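```bash
python3 -c "
from h import *
c=read_camera('scene')
f=np.array([.592,-.146]);y=-.164;u=np.array([np.cos(y),np.sin(y)]);v=np.array([-u[1],u[0]])
P=lambda w:np.round([(proj(c,w)[1]+.5-200)*5,(proj(c,w)[0]+.5-130)*5],0)
F=lambda x,yy,z:P([*(f+u*x+v*yy),z])
print('bush top/bot',P([.6204,-.1508,.1212]),P([.6204,-.1508,.0612]))
print('corners -y,+y',F(.105,-.048,.012),F(.105,.048,.012),F(.105,.048,0),F(-.105,.048,.012))
print('jaw top front edges',F(.01,-.02,.041),F(.01,.02,.041),'dial',F(-.06,0,.066))
print('peg top',F(-.06+.02*np.cos(1.2),.02*np.sin(1.2),.09))
"
```

```text
bush top/bot [292. 326.] [302. 411.]
corners -y,+y [164. 517.] [288. 574.] [290. 590.] [503. 392.]
jaw top front edges [300. 412.] [351. 433.] dial [394. 333.]
peg top [408. 315.]
```

```bash
python3 -m inch '[[[1,-1,15,0],[0,0,15,0],[0,0,10,0],[0,0,4,0],[0,0,2,0],[0,0,1,0],[0,0,0,0]]]'; python3 -m inch '[[[0,0,1,0],[0,0,0,0]]]'
```

```text
time: 9.62
tool_pos: [0.6211, -0.1502, 0.049]
tool_rot: [3.141, -0.001, -0.163]
contact_force: [0.8, 0.9, -1.3]
opening: 0.0297
time: 9.88
tool_pos: [0.6209, -0.1502, 0.0478]
tool_rot: [3.141, -0.0, -0.163]
contact_force: [-0.0, -0.9, -1.8]
opening: 0.0293
```

```bash
for i in 1; do python3 -m inch '[[[0,0,0.5,0],[1,0,0,0],[1,0,0,0],[0,0,0,0]]]'; python3 -m inch '[[[1,0,0,0],[0.5,0,0,0],[0,0,0,0]]]';python3 -m inch '[[[1,0,0,0],[0.5,0,0,0],[0,0,0,0]]]'; done
```

```text
time: 10.38
tool_pos: [0.6229, -0.1504, 0.0475]
tool_rot: [3.142, 0.0, -0.163]
contact_force: [-3.2, 1.4, 4.2]
opening: 0.0294
time: 10.75
tool_pos: [0.624, -0.1504, 0.0475]
tool_rot: [-3.141, 0.001, -0.163]
contact_force: [-3.8, 3.0, 5.9]
opening: 0.0295
time: 11.12
tool_pos: [0.6255, -0.1506, 0.0476]
tool_rot: [-3.141, 0.001, -0.163]
contact_force: [-4.1, 3.3, 6.4]
opening: 0.0295
```

```bash
python3 -m inch '[[[0,0,-0.5,0],[1,0,0,0],[0,0,0,0]]]'; python3 -m inch '[[[1,0,0,0],[0.5,0,0,0],[0,0,0,0]]]'
```

```text
time: 11.5
tool_pos: [0.627, -0.1512, 0.0476]
tool_rot: [3.142, -0.0, -0.163]
contact_force: [-1.1, 0.9, 1.2]
opening: 0.0294
time: 11.88
tool_pos: [0.6281, -0.1515, 0.0476]
tool_rot: [3.141, 0.0, -0.163]
contact_force: [-2.8, 0.9, 1.8]
opening: 0.0298
```

```bash
python3 -m inch '[[[1,0,0,0],[0,0,0,0]]]'; python3 -m inch '[[[1,0,0,0],[0,0,0,0]]]'
```

```text
time: 12.12
tool_pos: [0.6284, -0.1515, 0.0476]
tool_rot: [3.141, 0.002, -0.163]
contact_force: [-5.2, 0.7, 3.5]
opening: 0.0297
time: 12.38
tool_pos: [0.6285, -0.1515, 0.0476]
tool_rot: [3.142, 0.004, -0.163]
contact_force: [-9.1, 0.7, 4.7]
opening: 0.0296
```

```bash
python3 -m inch '[[[-1.5,0,0,0],[0,0,0,0]]]'; python3 -m inch '[[[0,0,0,0],[0,0,0,0],[0,0,0,0],[0,0,0,0]]]' -1; python3 -m inch '[[[0,0,-20,0],[0,0,-40,0],[0,0,-40,0],[0,0,0,0]]]' ;python3 -c "
from h import *
to([.5328,-.1362,.15])"
```

```text
time: 12.62
tool_pos: [0.6283, -0.1515, 0.0476]
tool_rot: [3.141, 0.001, -0.163]
contact_force: [-5.1, -0.5, 2.3]
opening: 0.0296
time: 13.12
tool_pos: [0.6291, -0.1515, 0.0478]
tool_rot: [3.141, -0.001, -0.163]
contact_force: [0.4, 0.5, 0.3]
opening: 0.0651
time: 13.62
tool_pos: [0.6309, -0.1522, 0.1518]
tool_rot: [3.14, -0.008, -0.163]
contact_force: [0.4, -0.0, -0.9]
opening: 0.0916
tool delta mm [-99.4   0.2   1.8] roll None
```

```bash
python3 -m inch '[[[-46,-9,0,0],[-46,-9.5,0,0],[0,0,0,-0.17],[0,0,0,-0.17],[0,0,0,-0.17],[0,0,0,-0.17],[0,0,0,-0.17],[0,0,0,-0.17],[0,0,0,-0.18],[0,0,0,0]]]' -0.2;python3 -c "
from h import *
s=to([.543,-.119,.07],1.036); print(s['opening'])
c=read_camera('scene');a=cv2.resize(c['img'][150:250,210:330],None,fx=6,fy=6,interpolation=cv2.INTER_CUBIC)[:600]
t=read_camera('top')
print([ (d['at'],d['conf']) for d in place_of('scene','peg_mid')[:2]],proj(c,[.543,-.119,.08]))
cv2.imwrite('pics/s5.png',a)"
```

```text
time: 14.88
tool_pos: [0.5406, -0.1181, 0.1469]
tool_rot: [-3.14, 0.0, 1.035]
contact_force: [-0.1, 0.1, -0.1]
opening: 0.055
tool delta mm [ 0.5  2.5 76.9] roll -0.001
0.05500890596368068
[([194.8, 283.2], 0.43), ([220.3, 264.5], 0.29)] [np.float64(195.27920816686907), np.float64(281.33245501508316)]
```

View pics/s5.png

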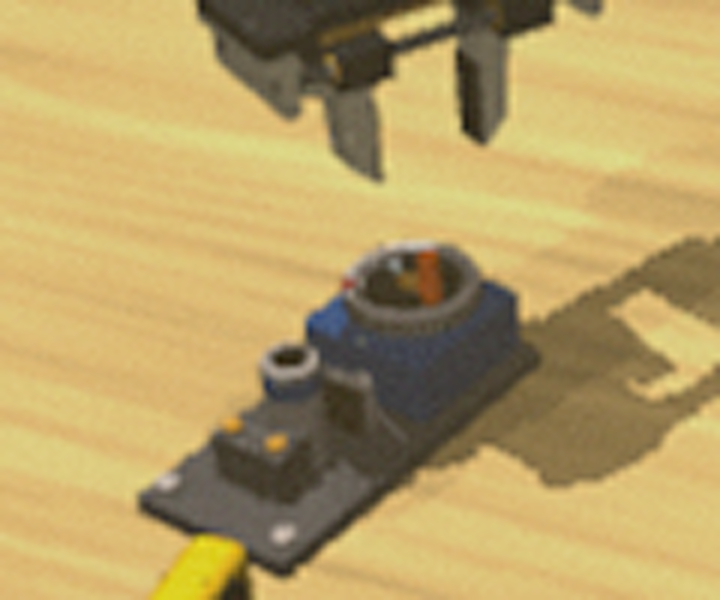

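```bash
python3 -m inch '[[[0.5,2,30,0],[0,0,30,0],[0,0,15,0],[0,0,0,0],[0,0,0,0]]]';python3 -c "
from h import *
s=to([.543,-.119,.07],1.036)"
```

```text
time: 15.65
tool_pos: [0.5437, -0.1191, 0.0737]
tool_rot: [3.14, -0.0, 1.036]
contact_force: [-0.4, 0.4, 0.1]
opening: 0.0552
tool delta mm [-0.3 -0.7  3.7] roll 0.0
```

```bash
python3 -m inch '[[[0,0,3,0],[0,0,0,0],[0,0,0,0]]]' 1 25; python3 -m inch '[[[0,0,0,0],[0,0,0,0],[0,0,0,0],[0,0,0,0]]]';python3 -c "
from h import *
s=to([.543,-.119,.07],1.036)"
```

```text
time: 16.02
tool_pos: [0.5431, -0.1189, 0.07]
tool_rot: [3.141, -0.0, 1.037]
contact_force: [0.1, 0.5, -0.5]
opening: 0.0297
time: 16.52
tool_pos: [0.5429, -0.1188, 0.0698]
tool_rot: [-3.141, 0.0, 1.037]
contact_force: [-1.7, -0.5, 0.9]
opening: 0.0111
tool delta mm [-0.1  0.1 -0.2] roll 0.001
```

```bash
cat > t.py <<'E'
from h import *
# tangential (clockwise), radial force on tool; peg angle from TCP
a=np.array([.5328,-.1362]); F=[];T=[]
s=observe(); y=s['tool_rot'][2]; f=s['contact_force']; r=s['tool_pos'][:2]-a
b=np.arctan2(r[1],r[0])
print('tang %.1f rad %.1f z %.1f | dial %.3f r %.1fmm yaw-dial %.3f mz %.3f'%(-(f[0]*np.sin(y)-f[1]*np.cos(y)),f[0]*np.cos(y)+f[1]*np.sin(y),f[2],1.036-b,np.linalg.norm(r)*1e3,1.036-y,s['torque'][2]))
E
python3 -m inch '[[[-0.1,2,0,0.1],[-0.1,2,0,0.1],[-0.1,2,0,0.1],[0,0,0,0]]]';python3 t.py; python3 -m inch '[[[-0.1,2,0,0.1],[-0.1,2,0,0.1],[-0.1,2,0,0.1],[0,0,0,0]]]';python3 t.py
```

```text
time: 17.02
tool_pos: [0.5458, -0.121, 0.0696]
tool_rot: [-3.137, 0.001, 0.736]
contact_force: [-6.2, 5.6, 6.6]
opening: 0.011
tang 8.3 rad -0.9 z 6.6 | dial 0.174 r 20.0mm yaw-dial 0.300 mz -0.018
time: 17.52
tool_pos: [0.5496, -0.1257, 0.0696]
tool_rot: [-3.137, 0.002, 0.436]
contact_force: [-4.7, 7.6, 6.1]
opening: 0.0112
tang 8.9 rad -1.0 z 6.1 | dial 0.477 r 19.8mm yaw-dial 0.600 mz 0.032
```

```bash
python3 -c "
from h import *
c=read_camera('scene');a=cv2.resize(c['img'][170:230,240:310],None,fx=8,fy=8,interpolation=cv2.INTER_CUBIC)
print([ (np.round(d['at'],1),d['conf']) for d in place_of('scene','ring_mark')[:2]])
cv2.imwrite('pics/s6.png',a)"; python3 t.py
```

```text
[(array([197.3, 267. ]), 0.71), (array([231.9, 372.1]), 0.52)]
tang 8.0 rad -1.3 z 5.7 | dial 0.476 r 19.8mm yaw-dial 0.599 mz -0.018
```

View pics/s6.png

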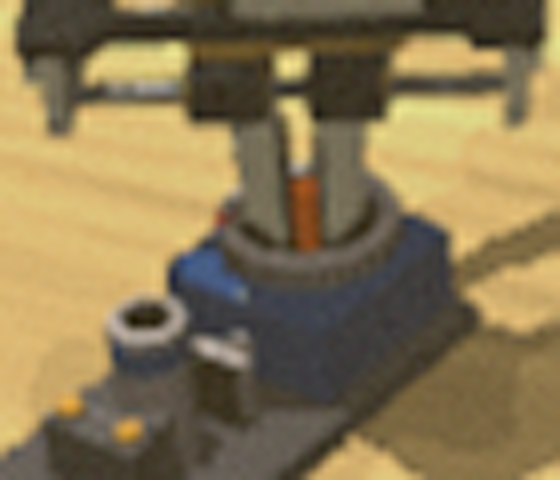

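```bash
python3 -m inch '[[[-0.1,2,-0.5,0.1],[-0.1,2,-0.5,0.1],[-0.1,2,0,0.1],[-0.1,2,0,0.1],[0,0,0,0]]]';python3 t.py; python3 -m inch '[[[-0.1,2,0,0.1],[-0.1,2,0,0.1],[-0.1,2,0,0.1],[0,0,0,0]]]';python3 t.py
```

```text
time: 18.25
tool_pos: [0.5519, -0.133, 0.0698]
tool_rot: [-3.138, 0.003, 0.036]
contact_force: [0.0, 8.8, -2.3]
opening: 0.0109
tang 8.7 rad 0.3 z -2.3 | dial 0.869 r 19.4mm yaw-dial 1.000 mz -0.022
time: 18.75
tool_pos: [0.5517, -0.139, 0.0699]
tool_rot: [-3.138, 0.002, -0.264]
contact_force: [2.2, 8.9, -3.0]
opening: 0.0114
tang 9.2 rad -0.2 z -3.0 | dial 1.184 r 19.1mm yaw-dial 1.300 mz 0.043
```

```bash
for i in 1; do python3 -m inch '[[[-0.05,1,0,0.05],[-0.05,1,0,0.05],[-0.05,1,0,0.05],[0,0,0,0]]]' >/dev/null;python3 t.py; python3 -m inch '[[[-0.03,1,0,0.05],[0,0,0,0],[0,0,0,0]]]'>/dev/null;python3 t.py;  python3 -m inch '[[[-0.03,1,0,0.05],[0,0,0,0],[0,0,0,0]]]'>/dev/null;python3 t.py; done
```

```text
tang 9.2 rad -0.7 z -2.5 | dial 1.338 r 19.1mm yaw-dial 1.450 mz 0.005
tang 9.1 rad -0.9 z -3.9 | dial 1.391 r 19.0mm yaw-dial 1.499 mz 0.016
tang 10.1 rad -1.0 z -3.6 | dial 1.436 r 19.0mm yaw-dial 1.549 mz -0.011
```

```bash
python3 -m inch '[[[0,0,0,0]]]' >/dev/null;python3 t.py; python3 -m inch '[[[-0.03,1,0,0.05],[0,0,0,0],[0,0,0,0]]]'>/dev/null;python3 t.py;  python3 -m inch '[[[0,0,0,0]]]'>/dev/null;python3 t.py;python3 -m inch '[[[0,0,0,0]]]'>/dev/null;python3 t.py
```

```text
tang 9.3 rad -1.7 z -4.0 | dial 1.437 r 19.0mm yaw-dial 1.549 mz 0.031
tang 8.6 rad -1.2 z -3.7 | dial 1.488 r 19.0mm yaw-dial 1.599 mz 0.051
tang 9.9 rad -2.0 z -4.4 | dial 1.489 r 19.0mm yaw-dial 1.599 mz -0.023
tang 9.1 rad -1.7 z -3.9 | dial 1.489 r 19.0mm yaw-dial 1.599 mz 0.027
```

```bash
for k in 1; do python3 -m inch '[[[-0.03,1,0,0.05],[0,0,0,0],[0,0,0,0]]]'>/dev/null;python3 t.py;  python3 -m inch '[[[0,0,0,0]]]'>/dev/null;python3 t.py;python3 -m inch '[[[-0.02,0.5,0,0.025],[0,0,0,0],[0,0,0,0]]]'>/dev/null;python3 t.py;  python3 -m inch '[[[0,0,0,0]]]'>/dev/null;python3 t.py; done
```

```text
tang 9.7 rad -1.2 z -4.6 | dial 1.536 r 19.0mm yaw-dial 1.649 mz 0.022
tang 9.4 rad -2.0 z -4.6 | dial 1.536 r 19.0mm yaw-dial 1.649 mz 0.019
tang 10.3 rad -1.4 z -4.1 | dial 1.551 r 19.0mm yaw-dial 1.674 mz 0.013
tang 10.0 rad -1.7 z -5.1 | dial 1.551 r 18.9mm yaw-dial 1.674 mz 0.016
```

```bash
for k in 1; do python3 -m inch '[[[-0.02,0.5,0,0.025],[-0.02,0.5,0,0.025],[0,0,0,0],[0,0,0,0]]]'>/dev/null;python3 t.py;  python3 -m inch '[[[0,0,0,0]]]'>/dev/null;python3 t.py;python3 -m inch '[[[0,0,0,0]]]'>/dev/null;python3 t.py; done
```

```text
tang 11.8 rad -1.9 z -5.0 | dial 1.587 r 19.0mm yaw-dial 1.724 mz 0.059
tang 11.8 rad -2.4 z -5.4 | dial 1.587 r 18.9mm yaw-dial 1.724 mz 0.018
tang 11.9 rad -2.3 z -5.4 | dial 1.587 r 18.9mm yaw-dial 1.724 mz 0.021
```

```bash
for k in 1; do python3 -m inch '[[[-0.02,0.6,0,0.025],[-0.02,0.5,0,0.025],[0,0,0,0],[0,0,0,0]]]'>/dev/null;python3 t.py;  python3 -m inch '[[[0,0,0,0]]]'>/dev/null;python3 t.py;python3 -m inch '[[[0,0,0,0]]]'>/dev/null;python3 t.py; done
```

```text
tang 11.7 rad -2.7 z -5.1 | dial 1.627 r 18.9mm yaw-dial 1.774 mz 0.031
tang 13.1 rad -2.6 z -5.3 | dial 1.627 r 18.9mm yaw-dial 1.774 mz 0.004
tang 14.2 rad -3.0 z -6.8 | dial 1.625 r 18.9mm yaw-dial 1.774 mz -0.020
```

```bash
for k in 1 2 3 4; do python3 -m inch '[[[0,0,0,0]]]'>/dev/null;python3 t.py; done
```

```text
tang 13.3 rad -1.6 z -6.2 | dial 1.626 r 18.9mm yaw-dial 1.774 mz -0.011
tang 12.4 rad -2.6 z -6.1 | dial 1.626 r 18.9mm yaw-dial 1.774 mz 0.001
tang 14.2 rad -2.4 z -5.1 | dial 1.626 r 18.9mm yaw-dial 1.774 mz 0.013
tang 14.4 rad -2.9 z -5.0 | dial 1.626 r 18.9mm yaw-dial 1.774 mz -0.015
```

```bash
python3 -m inch '[[[0,-1,0,0],[0,-1,0,0],[0,-1,0,0],[0,0,0,0]]]'>/dev/null;python3 t.py;python3 -m inch '[[[0,0,0,0],[0,0,0,0]]]' >/dev/null;python3 t.py; python3 -c "
from h import *
c=read_camera('scene');print([ (np.round(d['at'],1),d['conf']) for d in place_of('scene','ring_mark')[:2]])"
```

```text
tang 4.4 rad -3.4 z -5.5 | dial 1.613 r 19.0mm yaw-dial 1.774 mz 0.027
tang 3.5 rad -3.2 z -6.9 | dial 1.613 r 19.0mm yaw-dial 1.774 mz -0.052
[(array([196.4, 267.7]), 0.58), (array([225.7, 263.3]), 0.54)]
```

```bash
python3 -m inch '[[[0,-0.5,0,0],[0,-0.4,0,0],[0,0,0,0],[0,0,0,0]]]' -0.1;python3 -m inch '[[[0,0,-15,0],[0,0,-40,0],[0,0,-50,0],[-50,0,-40,0],[-50,0,0,0],[-40,0,0,0],[0,0,0,0],[0,0,0,0]]]'; python3 -c "
from h import *
c=read_camera('scene');print([ (np.round(d['at'],1),d['conf']) for d in place_of('scene','ring_mark')[:2]])
a=cv2.resize(c['img'][170:250,220:310],None,fx=7,fy=7,interpolation=cv2.INTER_CUBIC)
cv2.imwrite('pics/s7.png',a);
f=np.array([.592,-.146]);y=-.164;u=np.array([np.cos(y),np.sin(y)]);v=np.array([-u[1],u[0]])
for D in(1.5,1.6,1.7):
  b=1.2-D;p=proj(c,[*(f+u*(-.06+.02*np.cos(b))+v*.02*np.sin(b)),.09]);print(D,(p[1]+.5-220)*7,(p[0]+.5-170)*7)"
```

```text
time: 25.1
tool_pos: [0.5502, -0.147, 0.071]
tool_rot: [-3.142, -0.001, -0.738]
contact_force: [0.3, -0.1, 0.2]
opening: 0.0462
time: 26.1
tool_pos: [0.4482, -0.0537, 0.2158]
tool_rot: [-3.141, -0.002, -0.738]
contact_force: [0.3, -0.5, 0.5]
opening: 0.0502
[(array([197.9, 265.6]), 0.69)]
1.5 370.0230925336387 157.62311394524093
1.6 367.65403192461866 155.64839450327293
1.7 365.69466708733285 153.53437471694866
```

View pics/s7.png

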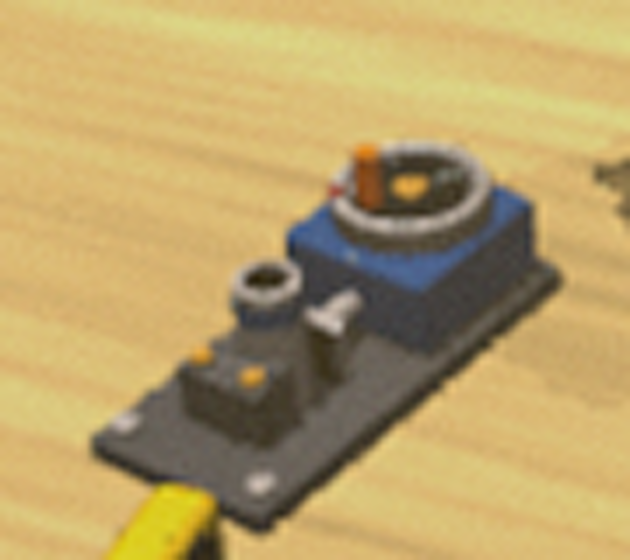

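```bash
python3 -c "
from h import *
print(hand_in())"
```

```text
the job is handed in; nothing more can be done
None
```

The job is handed in: the blue-banded bush stands upright in the vee, nipped by the jaw at about 10–12 N going by the peg force. It took about 26 s of the 72 s allowed.

- **Placing:** I lowered the bush short of the vee, pushed it in until I felt the anvil (fixture x about 37 mm, within the 7 mm allowed), then let go.
- **Clamping:** I turned the dial clockwise by its peg alone. Free turning took about 9.3 N at the peg, and contact came at a dial angle of about 1.55 rad. I stopped at about 1.62 rad, where the push averaged about 13.3 N, single readings running from 11.7 to 14.4 N. I then eased off, let go and moved clear.
- **Last checks:** The final picture shows the bush upright against the jaw and the peg where a dial angle of about 1.6 rad would put it. The ring's red mark was in the same place as at the start, within about 1–2 pixels. The arm was clear and reading no force, well below the 40 N and 120 N limits at every reading.
- **Where the readings disagreed:** The force and displacement estimates of the nip do not agree exactly. The push on the peg gives about 10–11 N; the jaw's travel past contact gives about 12–14 N. While I held the peg there was also a vertical force of 2–7 N, which I put down to the pads rubbing on the peg's sleeve. I did not measure the other things on the bench again at the end; the arm did not go near them except the brass and dark bushes beside the pick-up.

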